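# Gather the disc weights in the tote's pouring corner

## Robot

A 6-joint arm with a two-finger parallel gripper is mounted at the origin on the work surface. World frame = base frame: x ahead of the robot, y to its left, z up, the work surface at z = 0. Lengths are in m, angles in rad, forces in N, time in s.
With the tool pointing down it reaches from about 0.375 to 0.975 m from the base axis. Payload 3.8 kg.
Tool frame: the origin (TCP) lies on the mounting face of the last link; the fingertips stand 173 mm ahead of it and the grasp point (between the pads) lies 155 mm ahead of it (robot.tcp_to_tips is the distance from the TCP to the fingertips, in m); z points along the fingers, x is the direction in which the jaws open and shut, and the axes are right-handed (so a half turn about z gives the same grasp; the last joint's range is limited). The gripper opens to 85 mm and grips with 20 to 120 N. Pads are 22 mm wide; open, the fingers measure 114 mm over their backs; the gripper's body (76 mm by 85 mm) begins 54 mm behind the grasp point. The pads swing forward as they close: fully open they stand 13 mm farther back than shut.
Start: joints at [-1.362, 0.264, 1.604, -0, 1.274, -0.037], TCP at [0.164, -0.655, 0.405] pointing down, gripper open.
Joint ranges: [-2.63, 2.63], [-0.94, 2.18], [0.31, 2.57], [-1.31, 4.45], [0, 2.66], [-2.55, 2.55]. Speed limits (rad/s): [2.57, 2.57, 3.14, 3.14, 3.14, 3.14].

## Interface

Orientations are given as a rotation vector (axis times angle).
In Python, from workcell import robot gives the robot as it stands.
- The arm moves only by the shell command python3 -m crank 'ROWS' [OPENING] [FORCE]. ROWS is JSON, a list of rows, each a list of 2 entries, a list of its own where there are three numbers: the shift along the tool's x, y, z in mm, then the turn, a rotation vector about the tool's x, y, z in rad. A call has 1 to 20 rows; each row shifts and turns the pose as measured when the row begins, along the tool's axes as they then stand; what a row does not reach is not made up. A row lasts 1/10 s, in which the tool goes at most 50 mm and 8.59 degrees, less where a joint would pass 70% of its speed; a pose out of reach is approached as far as the arm can. A call is refused whole if a number of a shift passes 50 or a number of a turn 0.15, either way. A call with a gripper value outside its range is refused whole. OPENING is the closure, from -1 (fully open) to 1 (shut), so that 0 is half open, set as the call begins (- or left out, the last holds). The fingers move at their own pace and stop on an object; FORCE is the grip in N (left out, the last holds). Time passes only in rows, so rows that do not move let the fingers close. It gives the time, the measured TCP pose, the force and the opening at its end, in the units of the state.
- robot.observe(): the state, without advancing time (a new reading comes with each control period).
- robot.snapshot(name): name is "scene" or "top"; returns the picture (384x512x3 uint8, red, green, blue); there is no depth.
- robot.camera_info(name): a dict with "fx", "fy", "cx", "cy" (pixels), "R" (3x3) and "t" (3): a world point X has camera coordinates R X + t. Camera axes: x right, y down, z forward; pixel columns grow to the right and rows downward; lengths in m; the calibration is good to about 2 mm. A picture is of the moment at which its call begins. camera_info takes no time and is no camera call.
- robot.hand_in(): hands the job in, once; it reports no verdict.
Trained networks look in the newest picture that a camera, given by its name, has taken for a name from the list of things; names that differ only in an ending like _2 or _b are one class to them, and where a whole thing is asked for, a point or a joint stands for the part that bears it (a point fixed in the world has none). Each returns a list of dicts, best first, with "p" (0 to 1); they miss things now and then, are a little off and sometimes report something else, mostly with a low value. They report only what shows in the picture. A call takes as long as a camera call. They do not tell look-alikes from the thing itself.
- robot.find_in(camera, target): "location" ([row, column] in pixels, amid what is visible of it).
- robot.trace(camera, target): "mask" (384x512 bool, what is visible of it) and "location" ([row, column] in pixels, amid what is visible of it).
- robot.place_of(camera, target): "location" ([row, column] in pixels: a listed point, or the origin of a listed thing).
The state is a dict: "clock": time; "joints": joint angles; "qvel": joint speeds; "joint_torque": joint torques, N m; "ee_pos": TCP position; "tool_rot": TCP orientation; "wrist_force": force on the tool from outside, world axes, zero at the start; "wrist_torque": the same for the moment, N m; "grip_width": finger opening in m.
Only numpy, scipy, OpenCV 4.12 (cv2) and the standard library are available. Lean on these libraries where they do the work, as an engineer would, in place of code of your own. Each camera call takes 0.05 s, during which the arm holds its last target.

## Task

One small dark steel disc weight is still lying on the white mount: put it into the pale grey carrying tote with the other four, then lift the tote by its overhead bar clear of the bench and tip it towards its low pouring corner (the one with the beak) until all five discs have slid together into that corner, without spilling any. Leave the block weight, the tools and everything else where they are. Finish while holding: keep the tote in the air, tipped, with the discs resting in the corner ready to be poured, and do not set it down or let go.

Things in the scene. Friction and masses are not known exactly. Their poses are not given: they have to be found in the camera images.
- tote: pale grey plastic carrying tote, an open box 176 (its x) by 126 (its y) mm outside, walls and floor 4 thick, walls 44 high, uprights (34 wide) at its x ends carrying an overhead bar along x. Origin: centre of its underside, z up out of the box. Pouring corner at its -x, -y: both walls drop to 26 high over the last 42 mm and a beak sticks out 15 mm. 0.5 kg with the discs; yaw within 0.9 rad.
- handle (a point): middle of the tote's bar, at (0, 0, 92) mm in the tote's frame, same axes. The bar is aluminium, flat-sided, 14 mm wide (tote y), 16 mm high (84 to 100 mm above the underside), 160 mm clear between the uprights. Grip it across, along the tote's y, firmly (50 N or more): the balance shifts when the discs slide.
- pour_corner (a point): the inside bottom corner of the tote at the pouring corner: on top of its floor, at (-84, -59, 4) mm in the tote's frame, same axes.
- weight_stray: the stray smooth dark steel disc weight, 22 mm in diameter, 14 mm high, 42 g, lying flat on the white mount. Origin: centre of its underside, z its axis; yaw means nothing. Discs slide on the tote's plastic with friction 0.16 to 0.24: they start at 9 to 14 degrees of tilt, but need 25 to 35 to run along a wall into the corner, leaning equally to both walls.
- weight_a: smooth dark steel disc weight like weight_stray, lying flat somewhere in the tote at the start; one of four (a, b, c, d), all alike. Origin: centre of its underside.
- weight_b: smooth dark steel disc weight like weight_stray, lying flat somewhere in the tote at the start; one of four (a, b, c, d), all alike. Origin: centre of its underside.
- weight_c: smooth dark steel disc weight like weight_stray, lying flat somewhere in the tote at the start; one of four (a, b, c, d), all alike. Origin: centre of its underside.
- weight_d: smooth dark steel disc weight like weight_stray, lying flat somewhere in the tote at the start; one of four (a, b, c, d), all alike. Origin: centre of its underside.
- mount: white mount board 260 mm (its x) by 220 mm (its y), 8 mm thick, fixed to the bench, with a brown fragment (1 mm thick) in the +x half. Origin: centre of its underside. The stray disc lies in its free -x margin, 35 to 80 mm (centre) from its -x edge; the block weight lies near its +x edge.
- block_weight: dark steel block weight, 34 mm (x) by 90 mm (y) by 30 mm high, 0.7 kg, lying on the mount near its +x edge: a bystander, stays there. Origin: centre of its underside.
- fine_brush: fine brush with a thin black handle, 160 mm long, lying beyond the tote; bystander. Origin: the end of its handle, on the bench.
- lifting_spatula: fine spatula with a wooden handle, 158 mm long, lying beyond the tote; bystander. Origin: the end of its handle, on the bench.
- tweezers: steel tweezers 120 mm long lying on the bench at the robot's right; bystander. Origin: the middle, on the bench.
- jar: lidded glass jar, 72 mm in diameter, 85 mm high, to the right of the tote; bystander. Origin: centre of its underside.
- loupe: stand loupe, 44 mm in diameter, 44 mm high, on the bench just left of the mount; bystander. Origin: centre of its underside.
Mind the look-alikes: they are no part of the job. What is shaped like the tote but green or orange is not meant.

How it is judged:
By the outcome, as a careful person would: the job done as asked, in the order asked, and still so for the second after the job is handed in, while the arm keeps its last pose, push and grip.
It also fails if it takes over 51 s, if anything falls off the work surface, if the arm or the gripper's body presses on something with over 40 N, if the wrist force passes 120 N, or if a joint passes its speed limit or range.

## Working session

There is one attempt and no reset: what is moved stays moved. The work goes in short steps, Python scripts to look and compute and a shell command to move; the robot and the scene stay as the last step left them, time stands still between calls to the robot, and variables do not carry over. Pictures are saved under pics/ and viewed, and the job is handed in when it is done.

```bash
ls; mkdir -p pics
python3 - <<'E'
from workcell import robot
import cv2
for n in ("scene","top"):
    im=robot.snapshot(n); cv2.imwrite(f"pics/{n}0.png",im[:,:,::-1])
    c=robot.camera_info(n); print(n,c)
print(robot.observe())
E
```

```text
pics
scene {'fx': 395.0601706043008, 'fy': 395.0601706043008, 'cx': 254.7763798048806, 'cy': 189.70102216172276, 'R': array([[ 0.81613903,  0.57764905, -0.01544867],
       [ 0.46191958, -0.66822586, -0.58318479],
       [-0.34719934,  0.46882382, -0.81219261]]), 't': array([-0.42519572, -0.19454868,  1.38996559])}
top {'fx': 458.57862052540247, 'fy': 458.57862052540247, 'cx': 254.3705548934467, 'cy': 194.91819883898216, 'R': array([[ 0.00346531, -0.9999642 , -0.00772004],
       [-0.9967079 , -0.00282847, -0.08102687],
       [ 0.08100213,  0.00797541, -0.99668202]]), 't': array([-0.01959193,  0.5088061 ,  1.35662925])}
{'clock': 0.1, 'joints': array([-1.36187964e+00,  2.64673946e-01,  1.60526973e+00,  3.23681251e-05,
        1.27373012e+00, -3.69096324e-02]), 'qvel': array([ 0.00104248, -0.00281692, -0.00287189, -0.00020141,  0.00013706,
        0.00156017]), 'joint_torque': array([ 8.03641774e-05, -5.16705108e+01, -3.68590522e+01, -9.99662552e-05,
        6.33665026e-03,  2.94920960e-05]), 'ee_pos': array([ 0.16419625, -0.65438968,  0.40347134]), 'tool_rot': array([-2.47595465e+00,  1.93149737e+00,  2.46922584e-03]), 'wrist_force': array([-0.09991957, -0.56861928, -0.47339495]), 'wrist_torque': array([-6.48067989e-04, -7.54954454e-05,  1.53739731e-02]), 'grip_width': 0.08563669250440487}
```

View pics/scene0.png

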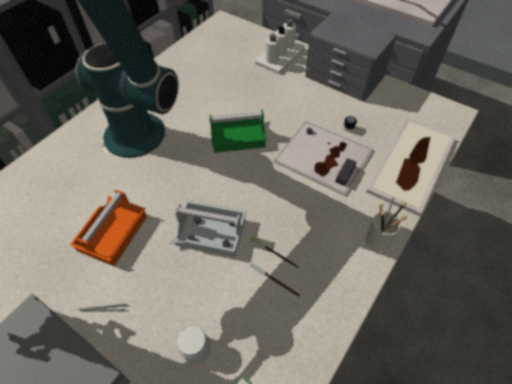

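View pics/top0.png

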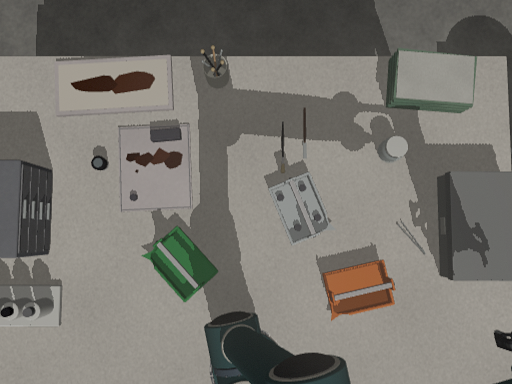

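The scene picture shows the grey tote at about (210,228), row 228. The green tote (238,133) and the orange one (110,228) are look-alikes. In the top picture the grey tote is at about column 299, row 208, the mount at (155,167), and the stray candidate at (134,196). I'll enlarge these and run the networks.

```bash
cat > h.py <<'E'
import numpy as np, cv2
from workcell import robot
def ray(cam,rc,z):
    c=robot.camera_info(cam); R=np.array(c["R"]);t=np.array(c["t"])
    d=R.T@np.array([(rc[1]-c["cx"])/c["fx"],(rc[0]-c["cy"])/c["fy"],1.0]); o=-R.T@t
    return o+d*(z-o[2])/d[2]
def proj(cam,X):
    c=robot.camera_info(cam); X=np.atleast_2d(X); P=X@np.array(c["R"]).T+np.array(c["t"])
    return np.c_[c["fy"]*P[:,1]/P[:,2]+c["cy"], c["fx"]*P[:,0]/P[:,2]+c["cx"]]
def tri(p1,p2,cams=("scene","top")):
    A=[];b=[]
    for cam,rc in zip(cams,(p1,p2)):
        c=robot.camera_info(cam); R=np.array(c["R"]);t=np.array(c["t"])
        u=(rc[1]-c["cx"])/c["fx"]; v=(rc[0]-c["cy"])/c["fy"]
        A+= [R[0]-u*R[2],R[1]-v*R[2]]; b+=[u*t[2]-t[0],v*t[2]-t[1]]
    return np.linalg.lstsq(np.array(A),np.array(b),rcond=None)[0]
E
python3 - <<'E'
from h import *
np.set_printoptions(precision=4,suppress=True)
for cam in("scene","top"):
    for t in("weight_stray","mount","tote","handle","pour_corner"):
        for d in robot.place_of(cam,t)[:7]: print(cam,t,round(d["p"],2),np.round(d["location"],1), ray(cam,d["location"],{"weight_stray":.008,"handle":.092,"pour_corner":.004}.get(t,0)))
a=cv2.imread("pics/top0.png")
cv2.imwrite("pics/c1.png",np.hstack([cv2.resize(a[115:215,110:200],(396,440),interpolation=3),cv2.resize(a[160:255,255:340],(394,440),interpolation=3)]))
b=cv2.imread("pics/scene0.png")
cv2.imwrite("pics/c2.png",np.hstack([cv2.resize(b[115:195,270:380],(440,320),interpolation=3),cv2.resize(b[190:270,160:250],(360,320),interpolation=3)]))
E
```

```text
scene weight_stray 0.49 [131.3 311.9] [0.5106 0.3589 0.008 ]
scene weight_stray 0.19 [211.9 203.8] [ 0.413  -0.1125  0.008 ]
scene mount 0.64 [157.8 324.3] [0.603  0.2845 0.    ]
scene tote 0.86 [136.  237.4] [0.3051 0.2001 0.    ]
scene tote 0.77 [235.8 113.3] [ 0.2441 -0.3238  0.    ]
scene tote 0.64 [230.1 211.4] [ 0.4678 -0.1452  0.    ]
scene handle 0.81 [117.  234.8] [0.3029 0.1966 0.092 ]
scene handle 0.77 [217.4 101.5] [ 0.236  -0.3219  0.092 ]
scene handle 0.73 [213.6 205.5] [ 0.4629 -0.1496  0.092 ]
scene pour_corner 0.93 [202.7 112.5] [ 0.1578 -0.2455  0.004 ]
scene pour_corner 0.91 [121.1 260.7] [0.3328 0.3026 0.004 ]
scene pour_corner 0.67 [244.4 178.9] [ 0.4227 -0.2364  0.004 ]
scene pour_corner 0.66 [296.  296.8] [ 0.7786 -0.1732  0.004 ]
top weight_stray 0.57 [196.9 129.6] [0.5028 0.3609 0.008 ]
top mount 0.86 [169.9 152.6] [0.5866 0.2946 0.    ]
top tote 0.85 [290.  354.9] [ 0.2259 -0.3197  0.    ]
top tote 0.82 [207.5 299.8] [ 0.4726 -0.156   0.    ]
top tote 0.77 [263.8 181.6] [0.3015 0.2009 0.    ]
top tote 0.3 [109.  303.4] [ 0.7776 -0.1685  0.    ]
top handle 0.9 [267.9 180.4] [0.2964 0.1889 0.092 ]
top handle 0.66 [207.8 303.8] [ 0.4668 -0.159   0.092 ]
top handle 0.58 [293.  362.3] [ 0.229 -0.321  0.092]
top pour_corner 0.97 [228.8 326.5] [ 0.4082 -0.2359  0.004 ]
top pour_corner 0.94 [313.1 330.5] [ 0.1583 -0.2454  0.004 ]
top pour_corner 0.59 [253.4 150.5] [0.3325 0.2946 0.004 ]
```

View pics/c1.png

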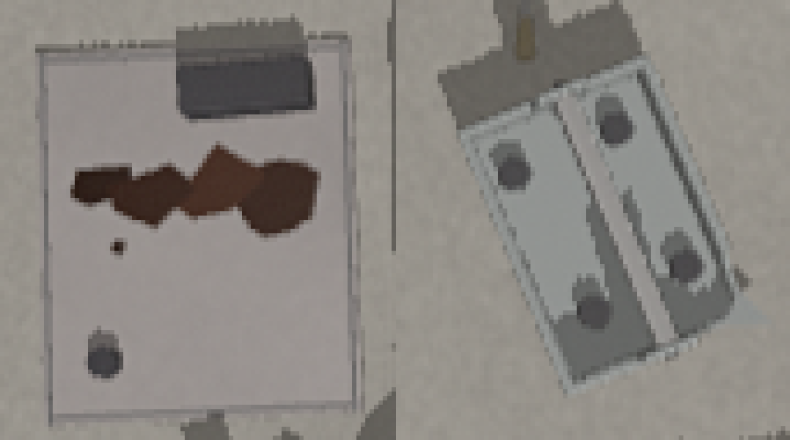

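View pics/c2.png

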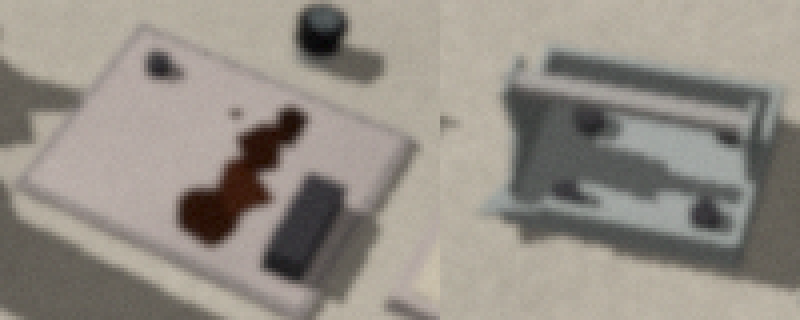

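```bash
cat > fit.py <<'E'
from h import *
from scipy.optimize import minimize
def boxp(x0,x1,y0,y1,z0,z1): return np.array([[x,y,z] for x in(x0,x1) for y in(y0,y1) for z in(z0,z1)])/1000
parts=[np.vstack([boxp(-46,88,-63,63,0,44),boxp(-88,-46,-63,63,0,26)]),boxp(-88,88,-21,63,0,44),boxp(-88,-80,-17,17,0,100),boxp(80,88,-17,17,0,100),boxp(-88,88,-7,7,84,100)]
S=4
def render(cam,x,y,yaw):
    c,s=np.cos(yaw),np.sin(yaw); R=np.array([[c,-s,0],[s,c,0],[0,0,1]])
    m=np.zeros((384*S,512*S),np.uint8)
    for i,P in enumerate(parts):
        Q=[P] if i else [boxp(-46,88,-63,63,0,44),boxp(-88,88,-63,63,0,26)]
        for q in Q:
            uv=proj(cam,q@R.T+[x,y,0])[:,::-1]
            cv2.fillConvexPoly(m,cv2.convexHull((((uv+.5)*S)).astype(np.int32)),1)
    return cv2.resize(m.astype(np.float32),(512,384),interpolation=cv2.INTER_AREA)
E
python3 - <<'E'
from fit import *
np.set_printoptions(precision=4,suppress=True)
M={}
for cam,near in(("scene",(228,211)),("top",(208,300))):
    for d in robot.trace(cam,"tote"):
        if np.hypot(*(np.array(d["location"])-near))<20 and cam not in M: M[cam]=d["mask"].astype(np.float32)
    D=[d for d in robot.trace(cam,"weight_stray")]
    for d in D: print(cam,"disc",round(d["p"],2),d["location"],d["mask"].sum(),np.argwhere(d["mask"]).mean(0))
def cost(p,cams):
    return sum(np.abs(render(c,p[0]/100,p[1]/100,p[2]/10)-M[c]).sum() for c in cams)
for cams in(("top",),("scene",),("scene","top")):
    cams=[c for c in cams if c in M]
    b=min((minimize(cost,[47,-15.5,y],args=(cams,),method="Nelder-Mead",options=dict(initial_simplex=[[47,-15.5,y],[48,-15.5,y],[47,-14.5,y],[47,-15.5,y+1]])) for y in(2.,3.5,5)),key=lambda r:r.fun)
    print(cams,b.x*[.01,.01,.1],b.fun,[M[c].sum() for c in cams])
im=cv2.imread("pics/top0.png");im2=cv2.imread("pics/scene0.png")
out=[]
for cam,i,(r,c) in(("top",im,(160,250)),("scene",im2,(185,160))):
    m=render(cam,*(b.x*[.01,.01,.1]))>.5; i=cv2.resize(i,None,fx=4,fy=4,interpolation=3);m=cv2.resize(m.astype(np.uint8),None,fx=4,fy=4)
    cs,_=cv2.findContours(m,0,1); cv2.drawContours(i,cs,-1,(0,0,255),1); out.append(i[r*4:r*4+400,c*4:c*4+400])
cv2.imwrite("pics/fit0.png",np.hstack(out))
print(tri((131.5,309.5),(196.8,133.6)))
E
```

```text
scene disc 0.51 [345.7, 194.2] 1003 [344.4875 193.6889]
['top'] [ 0.4714 -0.1544  0.4035] 284.1875 [np.float32(2570.0)]Traceback (most recent call last):
  File "<stdin>", line 13, in <module>
  File "<stdin>", line 13, in <genexpr>
    res = _minimize_neldermead(fun, x0, args, callback, bounds=bounds,
                               **options)
    fxr = func(xr)
    fx = function(np.copy(x), *(wrapper_args + args))
  File "<stdin>", line 10, in cost
  File "<stdin>", line 10, in <genexpr>
  File "fit.py", line 12, in render
    uv=proj(cam,q@R.T+[x,y,0])[:,::-1]
       ~~~~^^^^^^^^^^^^^^^^^^^
  File "h.py", line 8, in proj
    c=robot.camera_info(cam); X=np.atleast_2d(X); P=X@np.array(c["R"]).T+np.array(c["t"])
ValueError: time passes only in moves, steps and waits
```

```bash
sed -i 's/^from workcell import robot/from workcell import robot\n_C={}\ndef caminfo(n):\n    if n not in _C: _C[n]=robot.camera_info(n)\n    return _C[n]/; s/c=robot.camera_info(cam)/c=caminfo(cam)/' h.py
python3 - <<'E'
from fit import *
np.set_printoptions(precision=4,suppress=True)
print(robot.observe()["clock"])
M={}
for cam,near in(("scene",(228,211)),("top",(208,300))):
    for d in robot.trace(cam,"tote"):
        if np.hypot(*(np.array(d["location"])-near))<20 and cam not in M: M[cam]=d["mask"].astype(np.float32)
np.savez("m.npz",**M); print(M.keys())
def cost(p,cams):
    return sum(np.abs(render(c,p[0]/100,p[1]/100,p[2]/10)-M[c]).sum() for c in cams)
for cams in(("top",),("scene",),("scene","top")):
    cams=[c for c in cams if c in M]
    if not cams: continue
    b=min((minimize(cost,[47,-15.5,y],args=(cams,),method="Nelder-Mead",options=dict(initial_simplex=[[47,-15.5,y],[48,-15.5,y],[47,-14.5,y],[47,-15.5,y+1]])) for y in(2.,3.5,5)),key=lambda r:r.fun)
    print(cams,b.x*[.01,.01,.1],b.fun,[M[c].sum() for c in cams])
im=cv2.imread("pics/top0.png");im2=cv2.imread("pics/scene0.png")
out=[]
for cam,i,(r,c) in(("top",im,(160,250)),("scene",im2,(185,160))):
    m=render(cam,*(b.x*[.01,.01,.1]))>.5; i=cv2.resize(i,None,fx=4,fy=4,interpolation=3);m=cv2.resize(m.astype(np.uint8),None,fx=4,fy=4)
    cs,_=cv2.findContours(m,0,1); cv2.drawContours(i,cs,-1,(0,0,255),1); out.append(i[r*4:r*4+400,c*4:c*4+400])
cv2.imwrite("pics/fit0.png",np.hstack(out))
print(tri((131.5,309.5),(196.8,133.6)))
E
```

```text
0.8
dict_keys(['scene', 'top'])
['top'] [ 0.4714 -0.1544  0.4035] 284.1875 [np.float32(2570.0)]
['scene'] [ 0.4682 -0.1503  0.3888] 237.4375 [np.float32(2891.0)]
['scene', 'top'] [ 0.47   -0.1524  0.3979] 628.125 [np.float32(2891.0), np.float32(2570.0)]
[0.5043 0.349  0.0113]
```

View pics/fit0.png

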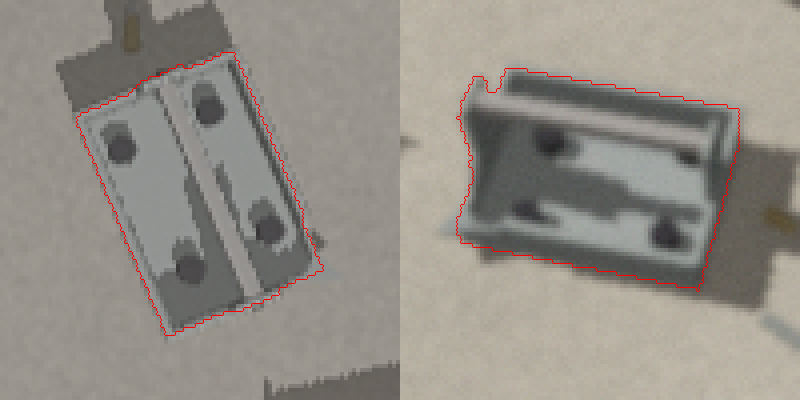

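Candidates for the stray disc in the top picture are the disc at (col 134, row 197), the tiny dot at (137,171) and the loupe at (99,163). Only the first lies in the mount's -x margin (the block at (166,133) marks +x) and has the right size. The enlarged crop confirms it as a dark disc with a shadow. The dot is a fragment crumb of about 5 mm. The tote meant is the pale grey one, with four discs and its beak at top (326,229).

```bash
cat > plan.py <<'E'
from h import *
from scipy.spatial.transform import Rotation as Ro, Slerp
np.set_printoptions(precision=4,suppress=True)
def down(psi): # tool x at world angle psi, z down
    x=np.array([np.cos(psi),np.sin(psi),0]); z=np.array([0,0,-1.]); return Ro.from_matrix(np.c_[x,np.cross(z,x),z])
def plan(pos,rot,n,start=None):
    o=robot.observe()
    p0,r0=(np.array(o["ee_pos"]),Ro.from_rotvec(o["tool_rot"])) if start is None else start
    w=(r0.inv()*rot).as_rotvec(); 
    print("dist mm",np.linalg.norm(pos-p0)*1e3,"turn",w,"clock",o["clock"])
    for i in range(n):
        r=r0*Ro.from_rotvec(w*i/n); print(np.round(r.inv().apply((pos-p0)/n)*1e3,1).tolist(),np.round(w/n,4).tolist())
E
python3 - <<'E'
from plan import *
c,yaw=np.array([.470,-.1524]),.398
for cam,rc in(("top",(196.8,133.6)),("scene",(131.5,309.5))): print("stray",cam,ray(cam,rc,.016))
ct=np.array([.4714,-.1544]);y=.4035
for rc in((197.5,280.2),(187.5,302),(226.7,297.5),(217,316.7)):
    d=ray("top",rc,.014)[:2]-ct; print(np.cos(y)*d[0]+np.sin(y)*d[1],-np.sin(y)*d[0]+np.cos(y)*d[1])
plan(np.array([.503,.350,.30]),down(.40),22)
E
```

```text
stray top [0.5025 0.3466 0.016 ]
stray scene [0.5076 0.3463 0.016 ]
0.05096284933735998 0.04191923083223173
0.05313814244625672 -0.03058006237829266
-0.049975285654392354 0.02873646077104842
-0.045739054537403664 -0.035844494109194644
dist mm 1065.4410332792904 turn [ 0.    -0.    -1.725] clock 0.9
[-40.5, -26.0, 4.8] [0.0, -0.0, -0.0784]
[-38.4, -29.1, 4.8] [0.0, -0.0, -0.0784]
[-36.0, -32.1, 4.8] [0.0, -0.0, -0.0784]
[-33.4, -34.8, 4.8] [0.0, -0.0, -0.0784]
[-30.5, -37.3, 4.8] [0.0, -0.0, -0.0784]
[-27.5, -39.6, 4.8] [0.0, -0.0, -0.0784]
[-24.3, -41.6, 4.8] [0.0, -0.0, -0.0784]
[-21.0, -43.4, 4.8] [0.0, -0.0, -0.0784]
[-17.5, -44.9, 4.8] [0.0, -0.0, -0.0784]
[-14.0, -46.1, 4.8] [0.0, -0.0, -0.0784]
[-10.3, -47.1, 4.8] [0.0, -0.0, -0.0784]
[-6.6, -47.7, 4.8] [0.0, -0.0, -0.0784]
[-2.8, -48.1, 4.8] [0.0, -0.0, -0.0784]
[0.9, -48.2, 4.8] [0.0, -0.0, -0.0784]
[4.7, -48.0, 4.8] [0.0, -0.0, -0.0784]
[8.5, -47.4, 4.8] [0.0, -0.0, -0.0784]
[12.1, -46.6, 4.8] [0.0, -0.0, -0.0784]
[15.8, -45.5, 4.8] [0.0, -0.0, -0.0784]
[19.3, -44.2, 4.8] [0.0, -0.0, -0.0784]
[22.7, -42.5, 4.8] [0.0, -0.0, -0.0784]
[25.9, -40.6, 4.8] [0.0, -0.0, -0.0784]
[29.0, -38.5, 4.8] [0.0, -0.0, -0.0784]
```

```bash
python3 -m crank '[[[-40,-26,0],[0,0,-0.08]],[[-38,-29,0],[0,0,-0.08]],[[-36,-32,0],[0,0,-0.08]],[[-33,-35,0],[0,0,-0.08]],[[-30,-37,0],[0,0,-0.08]],[[-27,-40,0],[0,0,-0.08]],[[-24,-42,0],[0,0,-0.08]],[[-21,-43,0],[0,0,-0.08]],[[-17,-45,0],[0,0,-0.08]],[[-14,-46,0],[0,0,-0.08]],[[-10,-47,0],[0,0,-0.08]],[[-7,-48,0],[0,0,-0.08]],[[-3,-48,0],[0,0,-0.08]],[[1,-48,0],[0,0,-0.08]],[[5,-48,0],[0,0,-0.08]],[[8,-47,0],[0,0,-0.08]],[[12,-47,0],[0,0,-0.08]]]' -0.2 40
python3 - <<'E'
from plan import *
plan(np.array([.503,.348,.30]),down(.40),8)
E
```

```text
clock: 2.6
ee_pos: [0.4028, 0.1501, 0.4064]
tool_rot: [3.132, 0.123, 0.031]
wrist_force: [1.1, -1.0, 0.9]
grip_width: 0.0513
dist mm 245.98754090834083 turn [ 0.0106 -0.0183 -0.3217] clock 2.6
[14.2, -23.8, 13.4] [0.0013, -0.0023, -0.0402]
[15.1, -23.2, 13.4] [0.0013, -0.0023, -0.0402]
[16.1, -22.5, 13.4] [0.0013, -0.0023, -0.0402]
[17.0, -21.8, 13.4] [0.0013, -0.0023, -0.0402]
[17.9, -21.1, 13.4] [0.0013, -0.0023, -0.0402]
[18.8, -20.4, 13.4] [0.0013, -0.0023, -0.0402]
[19.6, -19.6, 13.3] [0.0013, -0.0023, -0.0402]
[20.4, -18.8, 13.3] [0.0013, -0.0023, -0.0402]
```

```bash
python3 -m crank '[[[19,-32,18],[0.002,-0.003,-0.055]],[[20,-31,18],[0.002,-0.003,-0.055]],[[22,-30,18],[0.002,-0.003,-0.055]],[[24,-28,18],[0.002,-0.003,-0.055]],[[25,-27,18],[0.002,-0.003,-0.055]],[[26,-25,18],[0.002,-0.003,-0.055]],[[0,0,0],[0,0,0]]]'
python3 - <<'E'
from plan import *
im=robot.snapshot("top"); a=cv2.resize(im[130:230,90:220,::-1],(650,500),interpolation=3); cv2.imwrite("pics/t1.png",a)
plan(np.array([.504,.3475,.22]),down(.40),3)
E
```

```text
clock: 3.3
ee_pos: [0.5023, 0.3664, 0.2988]
tool_rot: [-3.064, -0.676, -0.015]
wrist_force: [-0.2, -1.1, 0.4]
grip_width: 0.0512
dist mm 81.89701548385202 turn [-0.0011 -0.01    0.0327] clock 3.35
[-2.1, 5.6, 26.6] [-0.0004, -0.0033, 0.0109]
[-1.9, 5.7, 26.6] [-0.0004, -0.0033, 0.0109]
[-1.8, 5.7, 26.6] [-0.0004, -0.0033, 0.0109]
```

View pics/t1.png

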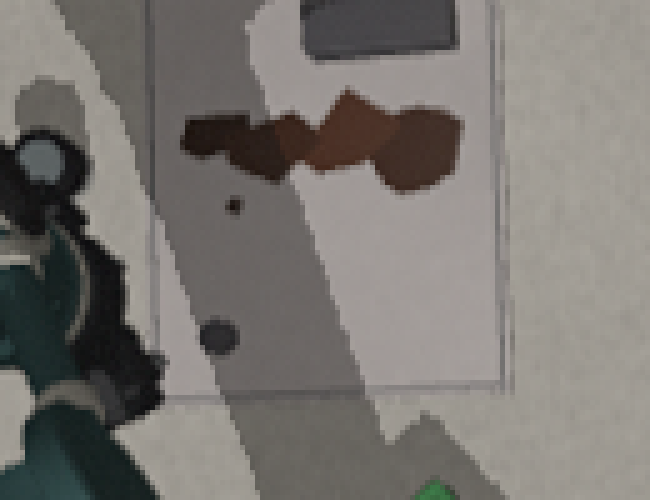

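```bash
python3 -m crank '[[[-2,6,27],[0,-0.003,0.01]],[[-2,6,26],[0,-0.003,0.01]],[[-2,5,24],[0,-0.003,0.01]],[[0,0,0],[0,0,0]]]'
python3 - <<'E'
from plan import *
im=robot.snapshot("top"); im2=robot.snapshot("scene")
a=np.hstack([cv2.resize(im[150:230,90:170,::-1],(400,400),interpolation=3),cv2.resize(im2[90:170,270:350,::-1],(400,400),interpolation=3)]); cv2.imwrite("pics/t2.png",a)
plan(np.array([.504,.3475,.1845]),down(.40),2)
o=robot.observe();tip=Ro.from_rotvec(o["tool_rot"]).apply([0,0,.168])+o["ee_pos"];print(tip,proj("top",tip),proj("scene",tip))
E
```

```text
clock: 3.75
ee_pos: [0.5043, 0.3457, 0.2254]
tool_rot: [-3.077, -0.624, -0.009]
wrist_force: [-1.2, 0.1, 0.8]
grip_width: 0.0509
dist mm 44.731871330710355 turn [-0.0024 -0.013   0.0004] clock 3.85
[-1.2, -0.4, 22.3] [-0.0012, -0.0065, 0.0002]
[-1.1, -0.4, 22.3] [-0.0012, -0.0065, 0.0002]
[0.508  0.3486 0.0612] [[193.7442 128.7646]] [[121.6754 311.2691]]
```

View pics/t2.png

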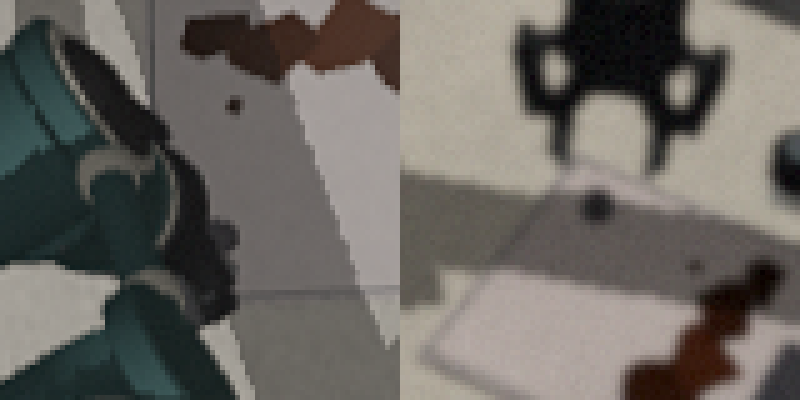

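The scene crop shows the open fingers straight above the disc, which is at crop (597,207). I'll descend.

```bash
python3 -m crank '[[[-1,0,18],[0,-0.006,0]],[[-1,0,14],[0,-0.006,0]],[[0,0,5],[0,0,0]],[[0,0,0],[0,0,0]]]'
python3 - <<'E'
from plan import *
im2=robot.snapshot("scene")
cv2.imwrite("pics/t3.png",cv2.resize(im2[90:170,270:350,::-1],(400,400),interpolation=3))
plan(np.array([.504,.3475,.1845]),down(.40),1)
E
```

```text
clock: 4.25
ee_pos: [0.5065, 0.348, 0.1952]
tool_rot: [-3.073, -0.623, -0.013]
wrist_force: [0.2, -0.1, 0.1]
grip_width: 0.0514
dist mm 11.315852877744579 turn [-0.0041 -0.0099  0.0003] clock 4.3
[-2.7, -0.4, 11.0] [-0.0041, -0.0099, 0.0003]
```

View pics/t3.png

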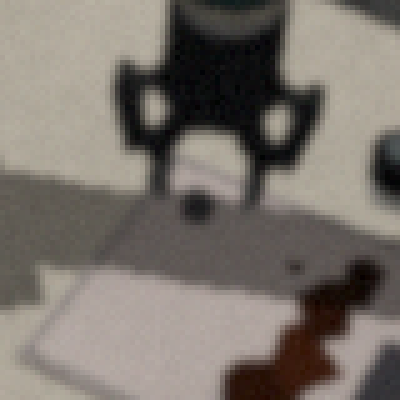

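```bash
python3 -m crank '[[[-3,0,10],[-0.004,-0.01,0]],[[0,0,3],[0,0,0]],[[0,0,0],[0,0,0]]]'
```

```text
clock: 4.6
ee_pos: [0.504, 0.3474, 0.1821]
tool_rot: [3.079, 0.625, 0.001]
wrist_force: [-0.2, -0.7, 0.7]
grip_width: 0.051
```

```bash
python3 -m crank '[[[0,0,-3],[0,0,0]],[[0,0,0],[0,0,0]],[[0,0,0],[0,0,0]],[[0,0,0],[0,0,0]]]' 1 40
python3 - <<'E'
from plan import *
im2=robot.snapshot("scene")
cv2.imwrite("pics/t4.png",cv2.resize(im2[90:170,270:350,::-1],(400,400),interpolation=3))
print(robot.observe()["wrist_force"],robot.observe()["ee_pos"])
E
```

```text
clock: 5.0
ee_pos: [0.5044, 0.3477, 0.186]
tool_rot: [-3.078, -0.625, -0.002]
wrist_force: [-0.4, -1.0, -1.3]
grip_width: 0.0197
[ 0.7939 -0.0351  0.013 ] [0.5044 0.3477 0.186 ]
```

View pics/t4.png

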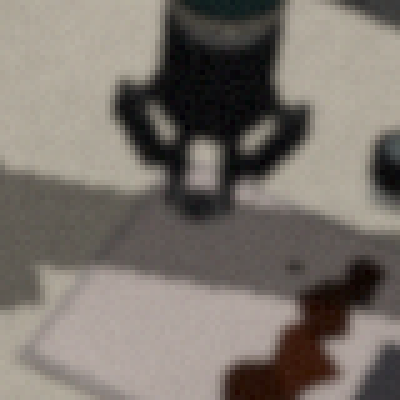

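```bash
python3 -m crank '[[[0,0,-12],[0,0,0]],[[0,0,-30],[0,0,0]],[[0,0,-45],[0,0,0]],[[0,0,-45],[0,0,0]]]'
cat >> plan.py <<'E'
C=np.array([.470,-.1524,0]);YAW=.400
T=Ro.from_euler('z',YAW)
th=.28
up=T.apply([0,np.sin(th),np.cos(th)])
RP=down(YAW)*Ro.from_rotvec([-th,0,0])
def place(bc): return C+T.apply(bc)+.178*up
E
python3 - <<'E'
from plan import *
o=robot.observe();print(o["grip_width"],o["wrist_force"])
print(RP.apply([0,0,-1]),up)
P=place([.0005,.032,.012]);print(P)
plan(P+[0,0,.12],RP,15)
E
```

```text
clock: 5.45
ee_pos: [0.501, 0.3455, 0.3143]
tool_rot: [3.073, 0.624, -0.025]
wrist_force: [0.9, 0.6, 0.7]
grip_width: 0.0201
0.02011359305932131 [0.8876 0.6256 0.7249]
[-0.1076  0.2545  0.9611] [-0.1076  0.2545  0.9611]
[ 0.4388 -0.0774  0.1831]
dist mm 427.6492823363867 turn [-0.2771  0.0167  0.003 ] clock 5.45
[-14.8, 24.3, 1.1] [-0.0185, 0.0011, 0.0002]
[-14.8, 24.3, 1.5] [-0.0185, 0.0011, 0.0002]
[-14.8, 24.3, 1.9] [-0.0185, 0.0011, 0.0002]
[-14.8, 24.3, 2.4] [-0.0185, 0.0011, 0.0002]
[-14.8, 24.2, 2.8] [-0.0185, 0.0011, 0.0002]
[-14.8, 24.2, 3.2] [-0.0185, 0.0011, 0.0002]
[-14.8, 24.1, 3.7] [-0.0185, 0.0011, 0.0002]
[-14.8, 24.0, 4.1] [-0.0185, 0.0011, 0.0002]
[-14.8, 24.0, 4.5] [-0.0185, 0.0011, 0.0002]
[-14.8, 23.9, 4.9] [-0.0185, 0.0011, 0.0002]
[-14.8, 23.8, 5.4] [-0.0185, 0.0011, 0.0002]
[-14.8, 23.7, 5.8] [-0.0185, 0.0011, 0.0002]
[-14.8, 23.6, 6.2] [-0.0185, 0.0011, 0.0002]
[-14.8, 23.5, 6.6] [-0.0185, 0.0011, 0.0002]
[-14.8, 23.3, 7.0] [-0.0185, 0.0011, 0.0002]
```

```bash
python3 -m crank '[[[-15,24,1],[-0.018,0.001,0]],[[-15,24,1],[-0.018,0.001,0]],[[-15,24,2],[-0.018,0.001,0]],[[-15,24,2],[-0.018,0.001,0]],[[-15,24,3],[-0.018,0.001,0]],[[-15,24,3],[-0.018,0.001,0]],[[-15,24,4],[-0.018,0.001,0]],[[-15,24,4],[-0.018,0.001,0]],[[-15,24,5],[-0.018,0.001,0]],[[-15,24,5],[-0.018,0.001,0]],[[-15,24,5],[-0.018,0.001,0]],[[-15,24,6],[-0.018,0.001,0]],[[-15,24,6],[-0.018,0.001,0]],[[-15,23,7],[-0.018,0.001,0]],[[-15,23,7],[-0.018,0.001,0]],[[0,0,0],[0,0,0]]]'
python3 - <<'E'
from plan import *
a=robot.snapshot("top"); b=robot.snapshot("scene")
cv2.imwrite("pics/t5.png",np.hstack([cv2.resize(a[150:250,250:350,::-1],(400,400),interpolation=3),cv2.resize(b[160:260,150:250,::-1],(400,400),interpolation=3)]))
P=place([.0005,.032,.012])
plan(P+[0,0,.05],RP,3)
print(robot.observe()["grip_width"])
E
```

```text
clock: 7.05
ee_pos: [0.4362, -0.09, 0.3247]
tool_rot: [2.809, 0.567, 0.135]
wrist_force: [-0.4, -0.5, -1.2]
grip_width: 0.0194
dist mm 92.3615705010662 turn [ 0.0048 -0.0383 -0.0061] clock 7.15
[0.9, -11.6, 28.5] [0.0016, -0.0128, -0.002]
[1.3, -11.5, 28.5] [0.0016, -0.0128, -0.002]
[1.6, -11.5, 28.5] [0.0016, -0.0128, -0.002]
0.019815577620208424
```

View pics/t5.png

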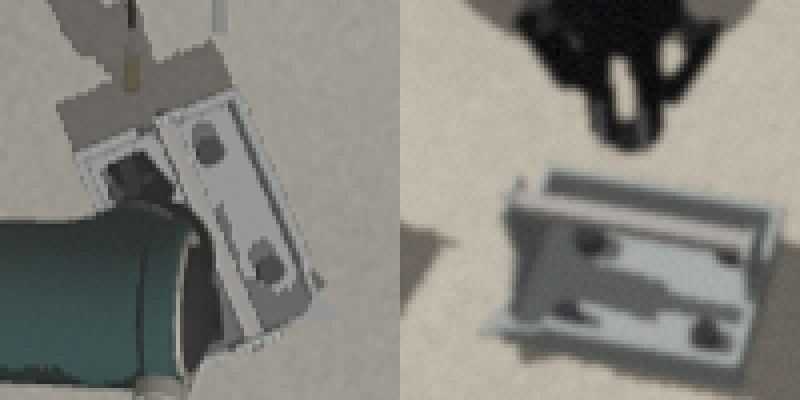

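```bash
python3 -m crank '[[[1,-12,28],[0.002,-0.013,-0.002]],[[1,-12,28],[0.002,-0.013,-0.002]],[[2,-11,26],[0.002,-0.013,-0.002]],[[0,0,0],[0,0,0]]]'
python3 - <<'E'
from plan import *
a=robot.snapshot("top"); b=robot.snapshot("scene")
cv2.imwrite("pics/t6.png",np.hstack([cv2.resize(a[150:250,250:350,::-1],(400,400),interpolation=3),cv2.resize(b[160:260,150:250,::-1],(400,400),interpolation=3)]))
P=place([.0005,.032,.012])
plan(P,RP,4)
o=robot.observe();r=Ro.from_rotvec(o["tool_rot"]); print(T.inv().apply(r.apply([0,0,.178])+o["ee_pos"]-C), o["grip_width"])
E
```

```text
clock: 7.55
ee_pos: [0.4411, -0.0732, 0.2383]
tool_rot: [2.808, 0.57, 0.09]
wrist_force: [-0.7, -0.2, -1.3]
grip_width: 0.0194
dist mm 59.02892396526473 turn [ 0.0054 -0.0123 -0.0019] clock 7.65
[-1.5, -3.8, 14.2] [0.0014, -0.0031, -0.0005]
[-1.5, -3.7, 14.2] [0.0014, -0.0031, -0.0005]
[-1.4, -3.7, 14.2] [0.0014, -0.0031, -0.0005]
[-1.4, -3.7, 14.2] [0.0014, -0.0031, -0.0005]
[0.0081 0.0326 0.071 ] 0.01962974733749508
```

View pics/t6.png

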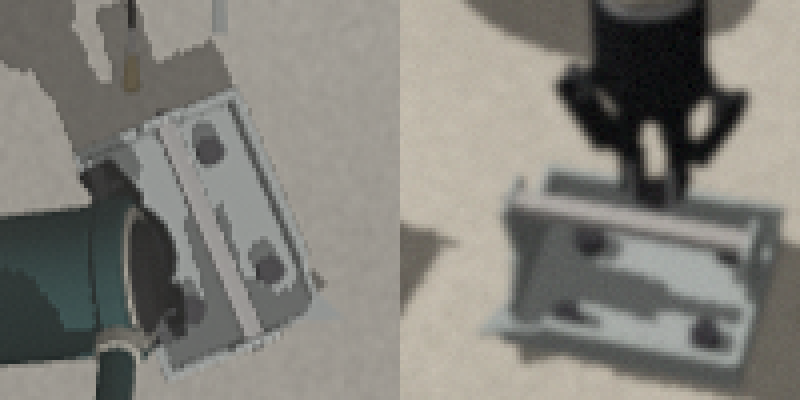

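```bash
python3 -m crank '[[[-4,-4,14],[0.002,-0.006,-0.001]],[[-2,-4,14],[0.002,-0.006,-0.001]],[[0,0,0],[0,0,0]]]'
python3 - <<'E'
from plan import *
P=place([.0005,.032,.012])
plan(P,RP,2)
o=robot.observe();r=Ro.from_rotvec(o["tool_rot"]); print(T.inv().apply(r.apply([0,0,.178])+o["ee_pos"]-C), o["grip_width"],o["wrist_force"])
E
```

```text
clock: 7.95
ee_pos: [0.4402, -0.0763, 0.215]
tool_rot: [2.805, 0.569, 0.092]
wrist_force: [-0.2, -0.0, -0.5]
grip_width: 0.0196
dist mm 31.99223876233856 turn [ 0.0055 -0.0069 -0.0008] clock 7.95
[-1.0, -4.3, 15.4] [0.0028, -0.0035, -0.0004]
[-0.9, -4.2, 15.4] [0.0028, -0.0035, -0.0004]
[0.0034 0.0315 0.0442] 0.019601266603734843 [-0.2134 -0.0375 -0.4948]
```

```bash
python3 -m crank '[[[-2,-3,12],[0.003,-0.003,0]],[[-1,-3,11],[0.003,-0.003,0]],[[0,-2,7],[0,0,0]],[[0,0,0],[0,0,0]]]'
python3 - <<'E'
from plan import *
P=place([.0005,.032,.012])
b=robot.snapshot("scene")
cv2.imwrite("pics/t7.png",cv2.resize(b[160:260,150:250,::-1],(500,500),interpolation=3))
plan(P,RP,1)
o=robot.observe();r=Ro.from_rotvec(o["tool_rot"]); print(T.inv().apply(r.apply([0,0,.178])+o["ee_pos"]-C), o["grip_width"],o["wrist_force"])
E
```

```text
clock: 8.35
ee_pos: [0.4378, -0.0787, 0.1817]
tool_rot: [2.81, 0.567, 0.082]
wrist_force: [0.5, -0.6, -0.4]
grip_width: 0.0199
dist mm 1.8299756051508091 turn [-0.0003 -0.0014 -0.002 ] clock 8.4
[1.3, -0.6, -1.1] [-0.0003, -0.0014, -0.002]
[-0.0005  0.0311  0.0111] 0.019956069025723264 [ 1.1705 -0.3642 -0.7692]
```

View pics/t7.png

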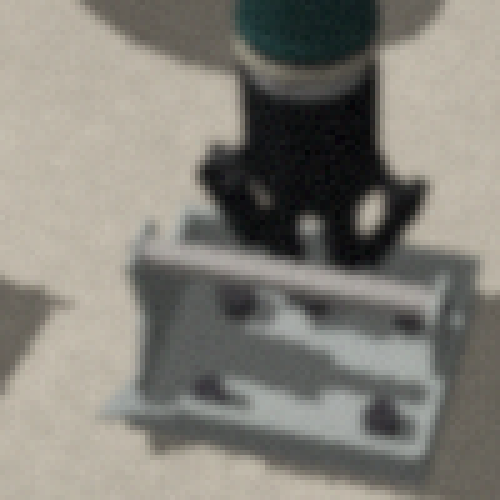

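The held disc shows under the bar at crop (318,308), between the two resting discs on that side. I'll open partly and retreat straight up.

```bash
python3 -m crank '[[[0,0,0],[0,0,0]],[[0,0,0],[0,0,0]],[[0,0,0],[0,0,0]]]' 0.1
python3 -m crank '[[[0,5,-15],[0,0,0]],[[0,9,-30],[0,0,0]],[[0,13,-44],[0,0,0]],[[0,13,-44],[0,0,0]]]'
python3 - <<'E'
from plan import *
a=robot.snapshot("top");b=robot.snapshot("scene")
cv2.imwrite("pics/t8.png",np.hstack([cv2.resize(a[150:250,250:350,::-1],(400,400),interpolation=3),cv2.resize(b[160:260,150:250,::-1],(400,400),interpolation=3)]))
E
```

```text
clock: 8.7
ee_pos: [0.4388, -0.0789, 0.1829]
tool_rot: [2.809, 0.567, 0.085]
wrist_force: [-0.3, -0.5, -0.1]
grip_width: 0.0385
clock: 9.1
ee_pos: [0.4357, -0.0799, 0.3194]
tool_rot: [2.815, 0.571, 0.064]
wrist_force: [0.6, -0.3, 0.5]
grip_width: 0.0384
```

View pics/t8.png

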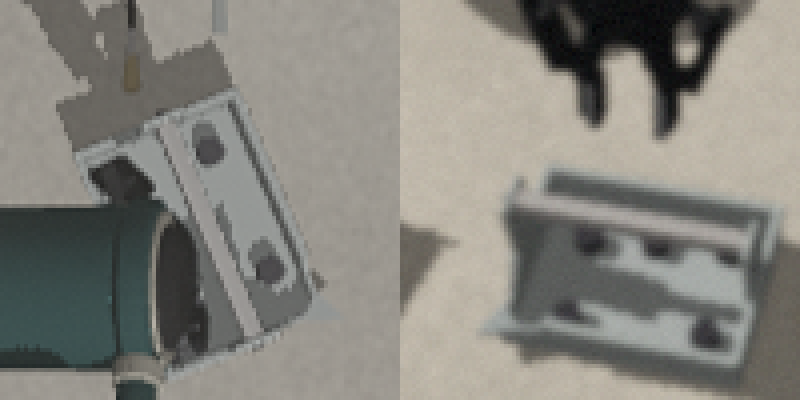

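All five discs are now in the tote, at scene crop (595,240), (658,248), (728,255), (570,312) and (710,333). Next I'll move over the handle with the jaws turned across the bar.

Run:
```python
from plan import *
H=C+[0,0,.247]; plan(H+[0,0,.09],down(YAW-np.pi/2),14)
```

```text
dist mm 78.83082997497138 turn [ 0.2175 -0.2234  1.5584] clock 9.2
[0.0, 5.6, 0.8] [0.0155, -0.016, 0.1113]
[0.6, 5.5, 0.7] [0.0155, -0.016, 0.1113]
[1.3, 5.5, 0.6] [0.0155, -0.016, 0.1113]
[1.9, 5.3, 0.5] [0.0155, -0.016, 0.1113]
[2.5, 5.0, 0.4] [0.0155, -0.016, 0.1113]
[3.0, 4.7, 0.3] [0.0155, -0.016, 0.1113]
[3.5, 4.4, 0.1] [0.0155, -0.016, 0.1113]
[4.0, 4.0, 0.0] [0.0155, -0.016, 0.1113]
[4.4, 3.5, -0.1] [0.0155, -0.016, 0.1113]
[4.8, 3.0, -0.2] [0.0155, -0.016, 0.1113]
[5.1, 2.4, -0.4] [0.0155, -0.016, 0.1113]
[5.3, 1.9, -0.5] [0.0155, -0.016, 0.1113]
[5.5, 1.2, -0.6] [0.0155, -0.016, 0.1113]
[5.6, 0.6, -0.7] [0.0155, -0.016, 0.1113]
```

```bash
python3 -m crank '[[[0,6,1],[0.015,-0.016,0.11]],[[1,6,1],[0.015,-0.016,0.11]],[[1,6,1],[0.015,-0.016,0.11]],[[2,5,1],[0.015,-0.016,0.11]],[[2,5,0],[0.015,-0.016,0.11]],[[3,5,0],[0.015,-0.016,0.11]],[[3,4,0],[0.015,-0.016,0.11]],[[4,4,0],[0.015,-0.016,0.11]],[[4,4,0],[0.015,-0.016,0.11]],[[5,3,0],[0.015,-0.016,0.11]],[[5,2,0],[0.015,-0.016,0.11]],[[5,2,-1],[0.015,-0.016,0.11]],[[5,1,-1],[0.015,-0.016,0.11]],[[6,1,-1],[0.015,-0.016,0.11]],[[0,0,0],[0,0,0]]]' -1 110
python3 - <<'E'
from plan import *
H=C+[0,0,.247]; plan(H+[0,0,.06],down(YAW-np.pi/2),2); print(robot.observe()["joints"])
a=robot.snapshot("top");b=robot.snapshot("scene")
cv2.imwrite("pics/t9.png",np.hstack([cv2.resize(a[150:250,250:350,::-1],(400,400),interpolation=3),cv2.resize(b[160:260,150:250,::-1],(400,400),interpolation=3)]))
E
```

```text
clock: 10.7
ee_pos: [0.4679, -0.1556, 0.3373]
tool_rot: [-2.574, 1.792, -0.006]
wrist_force: [-0.3, -0.9, 0.9]
grip_width: 0.0853
dist mm 30.543412964023123 turn [-0.0067 -0.0001 -0.0455] clock 10.7
[-1.2, -1.4, 15.2] [-0.0034, -0.0, -0.0228]
[-1.1, -1.5, 15.2] [-0.0034, -0.0, -0.0228]
[-0.3732 -0.0302  2.0598  0.0051  1.1071  0.8408]
```

View pics/t9.png

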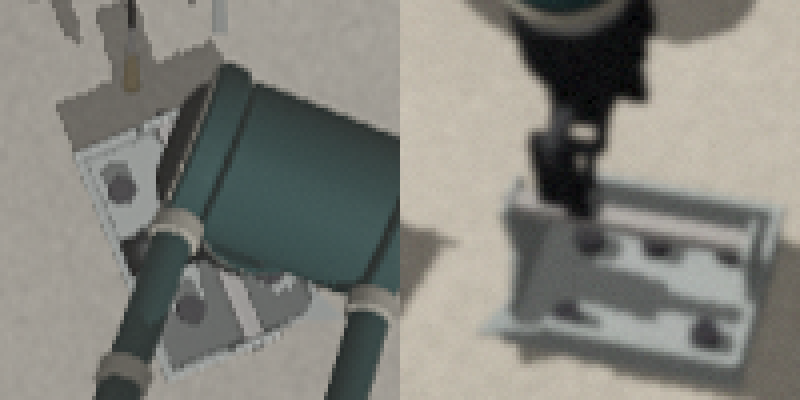

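```bash
python3 -m crank '[[[-1,-1,17],[-0.003,0,-0.022]],[[-1,-1,17],[-0.003,0,-0.022]],[[0,0,17],[0,0,0]],[[0,0,0],[0,0,0]]]'
python3 - <<'E'
from plan import *
H=C+[0,0,.247]; plan(H,down(YAW-np.pi/2),2);print(robot.observe()["wrist_force"])
a=robot.snapshot("top");b=robot.snapshot("scene")
cv2.imwrite("pics/t10.png",np.hstack([cv2.resize(a[150:250,250:350,::-1],(400,400),interpolation=3),cv2.resize(b[160:260,150:250,::-1],(400,400),interpolation=3)]))
E
```

```text
clock: 11.2
ee_pos: [0.4687, -0.1511, 0.285]
tool_rot: [2.63, -1.716, 0.003]
wrist_force: [-0.6, -1.1, 0.2]
grip_width: 0.0854
dist mm 37.999821658204425 turn [ 0.0004 -0.0023  0.0144] clock 11.2
[0.8, -0.3, 19.0] [0.0002, -0.0011, 0.0072]
[0.8, -0.3, 19.0] [0.0002, -0.0011, 0.0072]
[-0.6022 -1.0663  0.2455]
```

View pics/t10.png

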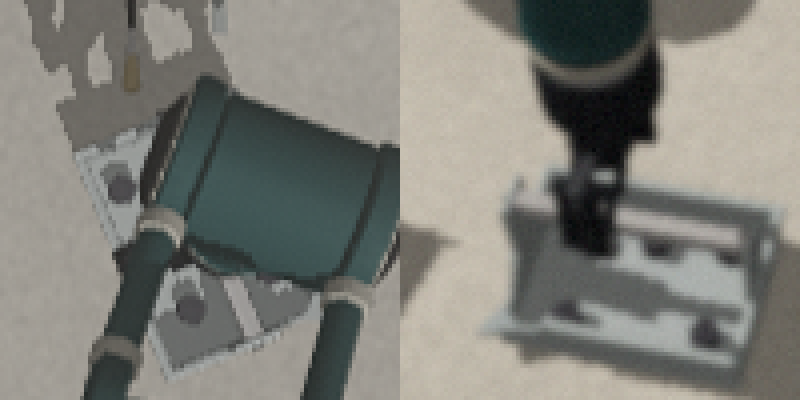

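```bash
python3 -m crank '[[[1,0,16],[0,-0.001,0.008]],[[0,0,14],[0,-0.001,0.006]],[[0,0,7],[0,0,0]],[[0,0,0],[0,0,0]]]'
python3 - <<'E'
from plan import *
H=C+[0,0,.247]; plan(H,down(YAW-np.pi/2),1);print(robot.observe()["wrist_force"])
b=robot.snapshot("scene")
cv2.imwrite("pics/t11.png",cv2.resize(b[160:260,150:250,::-1],(500,500),interpolation=3))
E
```

```text
clock: 11.7
ee_pos: [0.4726, -0.153, 0.2531]
tool_rot: [-2.618, 1.732, -0.018]
wrist_force: [-0.9, -0.3, 0.6]
grip_width: 0.0854
dist mm 6.655895674844296 turn [-0.0079 -0.0085  0.0018] clock 11.7
[-1.7, 2.2, 6.1] [-0.0079, -0.0085, 0.0018]
[-0.9394 -0.2646  0.6337]
```

View pics/t11.png

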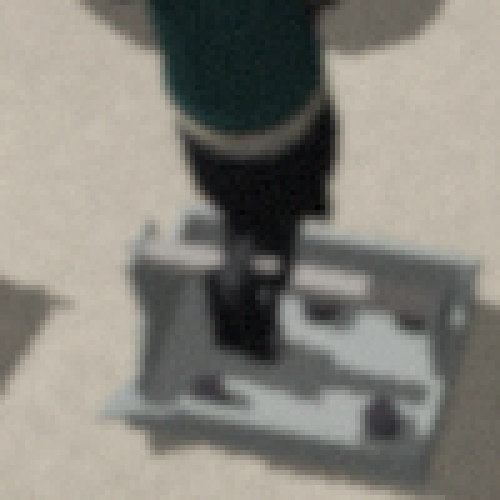

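Run:
```python
from plan import *
o=robot.observe();r=Ro.from_rotvec(o["tool_rot"]);p=o["ee_pos"]
b=cv2.imread("pics/t11.png")
def q(X,col):
    rc=proj("scene",X)[0]; v=(int((rc[1]-150+.5)*5),int((rc[0]-160+.5)*5)); cv2.circle(b,v,4,col,-1); print(v)
q(r.apply([0,0,.155])+p,(0,0,255))
for s in(-1,1):
    q(r.apply([s*.043,0,.160])+p,(0,255,0))
    q(C+T.apply([s*.08,0,.1]),(255,0,0))
q(C+T.apply([0,0,.1]),(255,0,255))
cv2.imwrite("pics/t12.png",b)
```

```text
(290, 279)
(312, 220)
(145, 247)
(268, 351)
(427, 298)
(285, 272)
```

View pics/t12.png

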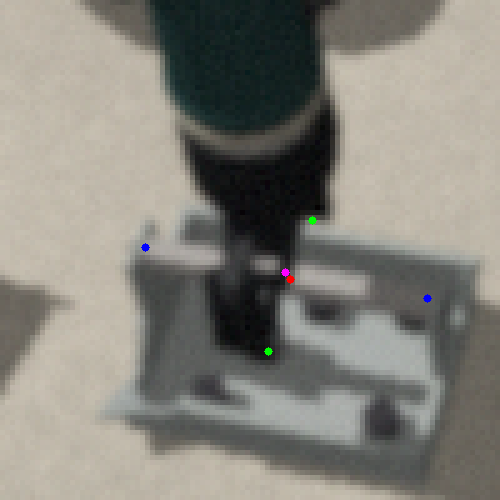

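```bash
python3 -m crank '[[[-2,2,6],[-0.008,-0.008,0]],[[0,0,0],[0,0,0]]]'
python3 -m crank '[[[0,0,0],[0,0,0]],[[0,0,0],[0,0,0]],[[0,0,0],[0,0,0]],[[0,0,0],[0,0,0]],[[0,0,0],[0,0,0]],[[0,0,0],[0,0,0]]]' 1 110
python3 - <<'E'
from plan import *
b=robot.snapshot("scene")
cv2.imwrite("pics/t13.png",cv2.resize(b[160:260,150:250,::-1],(500,500),interpolation=3))
o=robot.observe();print(o["grip_width"],o["wrist_force"],o["wrist_torque"],proj("scene",Ro.from_rotvec(o["tool_rot"]).apply([0,0,.155])+o["ee_pos"]))
E
```

```text
clock: 11.95
ee_pos: [0.4706, -0.1522, 0.2482]
tool_rot: [2.62, -1.733, 0.003]
wrist_force: [-0.6, -1.4, -0.7]
grip_width: 0.0856
clock: 12.55
ee_pos: [0.4712, -0.1525, 0.2496]
tool_rot: [-2.62, 1.733, -0.006]
wrist_force: [0.4, 0.5, -0.6]
grip_width: 0.0121
0.011779994675389822 [ 1.3037 -0.7288  0.8117] [ 0.019   0.1006 -0.0974] [[215.4549 207.1681]]
```

View pics/t13.png

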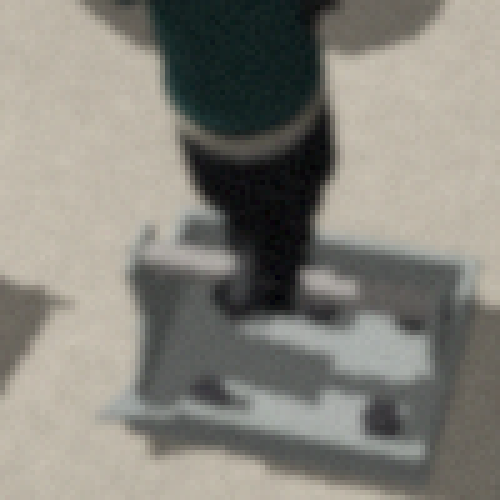

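```bash
python3 -m crank '[[[0,0,-6],[0,0,0]],[[0,0,-12],[0,0,0]],[[0,0,-18],[0,0,0]],[[0,0,-22],[0,0,0]],[[0,0,-24],[0,0,0]],[[0,0,-24],[0,0,0]],[[0,0,-24],[0,0,0]],[[0,0,-20],[0,0,0]],[[0,0,-12],[0,0,0]],[[0,0,-6],[0,0,0]],[[0,0,0],[0,0,0]]]'
python3 - <<'E'
from plan import *
a=robot.snapshot("top");b=robot.snapshot("scene")
cv2.imwrite("pics/t14.png",np.hstack([cv2.resize(a[140:260,240:360,::-1],(400,400),interpolation=3),cv2.resize(b[130:250,140:260,::-1],(400,400),interpolation=3)]))
o=robot.observe();print(o["joints"],o["grip_width"],o["wrist_force"],o["wrist_torque"])
E
```

```text
clock: 13.7
ee_pos: [0.4664, -0.1505, 0.4219]
tool_rot: [2.618, -1.731, -0.018]
wrist_force: [-0.2, -0.5, -5.2]
grip_width: 0.0124
[-0.3628 -0.0969  1.964  -0.0005  1.2887  0.8059] 0.011809147549449029 [ 0.0402 -0.0625 -5.6581] [-0.0156 -0.0056  0.0018]
```

View pics/t14.png

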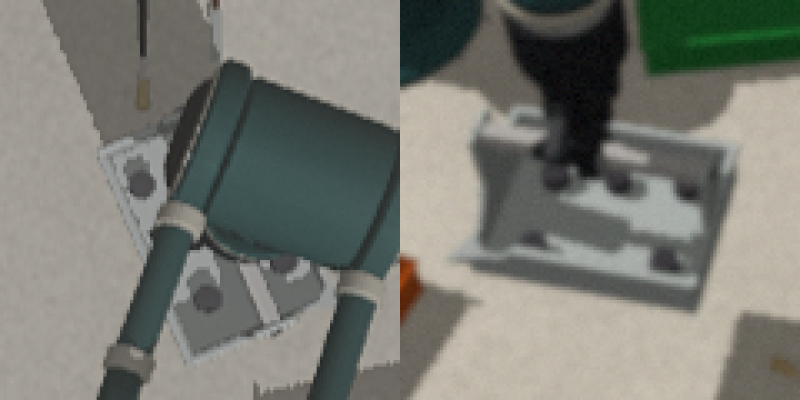

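The tote is lifted and level, still holding five discs. Wrist force is 5.2 N down, as expected for the load. Next I'll tip it slowly about the grasp point, leaning equally to both walls.

```bash
python3 -m crank '[[[3,3,0],[0.02,-0.02,0]],[[3,3,0],[0.02,-0.02,0]],[[3,3,0],[0.02,-0.02,0]],[[3,3,0],[0.02,-0.02,0]],[[3,3,0],[0.02,-0.02,0]],[[3,3,0],[0.02,-0.02,0]],[[3,3,0],[0.02,-0.02,0]],[[3,3,0],[0.02,-0.02,0]],[[0,0,0],[0,0,0]],[[0,0,0],[0,0,0]]]'
cat > look.py <<'E'
import sys
from plan import *
a=robot.snapshot("top");b=robot.snapshot("scene")
cv2.imwrite("pics/%s.png"%sys.argv[1],np.hstack([cv2.resize(a[140:260,240:360,::-1],(400,400),interpolation=3),cv2.resize(b[130:250,140:260,::-1],(400,400),interpolation=3)]))
o=robot.observe();r=Ro.from_rotvec(o["tool_rot"])
dn=r.inv().apply([0,0,-1]) # tool axes; tote x=-tool y, tote y=-tool x, tote z=-tool z
print("joints",o["joints"],"w",o["grip_width"],o["wrist_force"],o["wrist_torque"])
print("down in tote if rigid",-dn[1],-dn[0],-dn[2],"tilt",np.degrees(np.arccos(dn[2])),"grasp pt",r.apply([0,0,.155])+o["ee_pos"])
E
python3 look.py t15
```

```text
clock: 14.8
ee_pos: [0.4494, -0.184, 0.4049]
tool_rot: [-2.423, 1.609, 0.118]
wrist_force: [-0.3, -0.2, -3.7]
grip_width: 0.012
joints [-0.5233 -0.0812  1.9877  0.2434  1.3098  0.5762] w 0.011999129781941328 [-0.6143  0.4606 -4.7204] [-0.2885  0.0584  0.0145]
down in tote if rigid -0.1462272854648414 -0.1925502984170474 -0.9703308526297046 tilt 13.991678396116596 grasp pt [ 0.4588 -0.1474  0.2547]
```

View pics/t15.png

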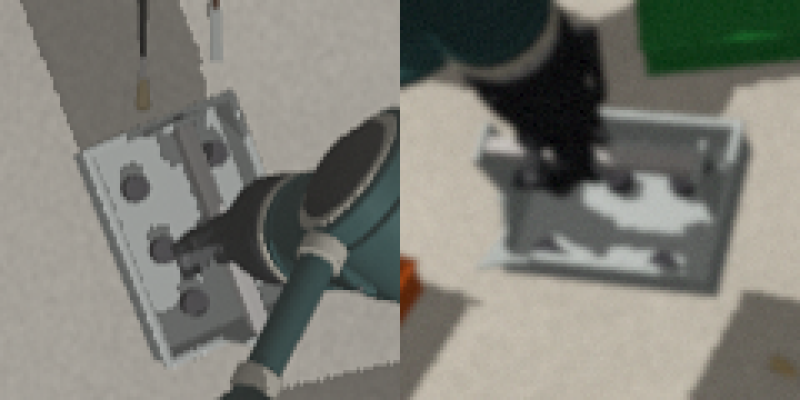

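```bash
python3 -m crank '[[[3,4,-1],[0.025,-0.018,0]],[[3,4,-1],[0.025,-0.018,0]],[[3,4,-1],[0.025,-0.018,0]],[[3,4,-1],[0.025,-0.018,0]],[[3,4,-1],[0.025,-0.018,0]],[[3,4,-1],[0.025,-0.018,0]],[[0,0,0],[0,0,0]],[[0,0,0],[0,0,0]]]'
python3 look.py t16
```

```text
clock: 15.7
ee_pos: [0.4341, -0.2111, 0.4032]
tool_rot: [-2.26, 1.5, 0.113]
wrist_force: [-0.2, 0.3, -4.0]
grip_width: 0.012
joints [-0.652  -0.0734  2.0048  0.4309  1.349   0.394 ] w 0.011845800487891042 [ 0.0408 -0.0557 -5.0454] [-0.4825  0.1744 -0.0014]
down in tote if rigid -0.30053846810050416 -0.2951277494973479 -0.906959889227982 tilt 24.911445520889345 grasp pt [ 0.4594 -0.1506  0.2627]
```

View pics/t16.png

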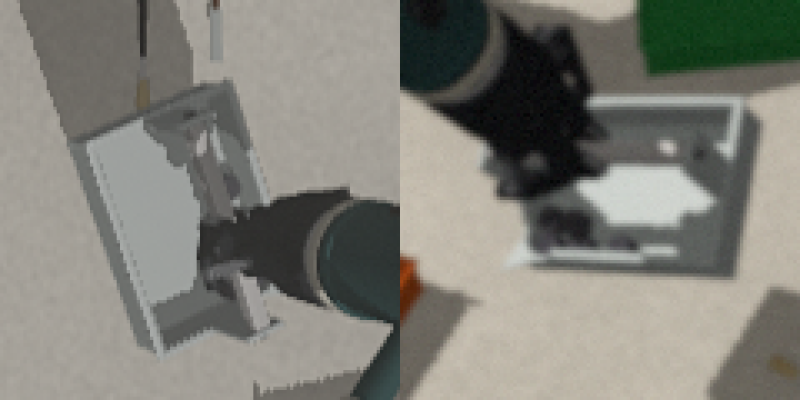

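Discs are gathering at scene crop (560,230). One dark spot at (703,148) may be a disc lagging along the -y side or just shadow. I'll tip further.

```bash
python3 -m crank '[[[3,3,0],[0.02,-0.02,0]],[[3,3,0],[0.02,-0.02,0]],[[3,3,0],[0.02,-0.02,0]],[[3,3,0],[0.02,-0.02,0]],[[3,3,0],[0.02,-0.02,0]],[[3,3,0],[0.02,-0.02,0]],[[0,0,0],[0,0,0]],[[0,0,0],[0,0,0]],[[0,0,0],[0,0,0]],[[0,0,0],[0,0,0]]]'
python3 look.py t17
```

```text
clock: 16.8
ee_pos: [0.4256, -0.2335, 0.3895]
tool_rot: [-2.11, 1.398, 0.154]
wrist_force: [0.3, -0.1, -4.5]
grip_width: 0.0118
joints [-0.7503 -0.0211  2.0115  0.5808  1.4227  0.2513] w 0.011655362584001044 [-0.1133 -0.8514 -4.1254] [-0.7099  0.2662  0.0115]
down in tote if rigid -0.4131771211953382 -0.4057924914551607 -0.8152405291687519 tilt 35.38884818751709 grasp pt [ 0.4601 -0.1505  0.2633]
```

View pics/t17.png

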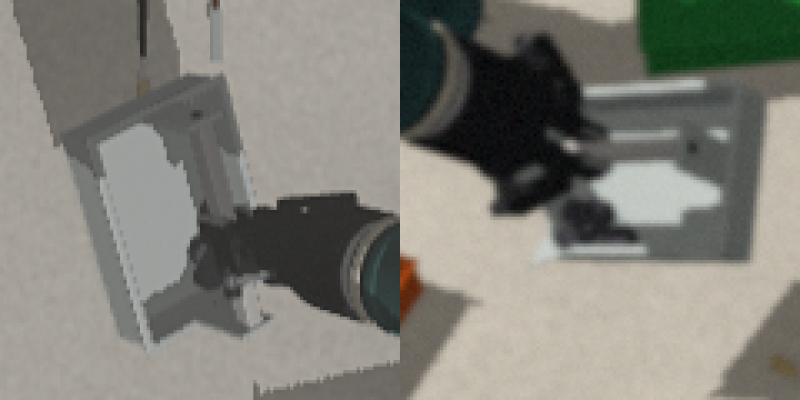

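Run:
```python
from plan import *
b=robot.snapshot("scene").astype(np.float32)
for i in range(3): b+=robot.snapshot("scene")
b/=4
c=b[175:215,170:230,::-1]; c=np.clip((c-20)*2.2,0,255).astype(np.uint8)
cv2.imwrite("pics/t18.png",cv2.resize(c,(780,520),interpolation=cv2.INTER_CUBIC))
for n in("weight_a",):
    for cam in("scene",):
        for d in robot.find_in(cam,n): print(d)
```

```text
{'location': [198.3, 203.8], 'p': 0.57}
{'location': [191.2, 192.3], 'p': 0.42}
```

View pics/t18.png

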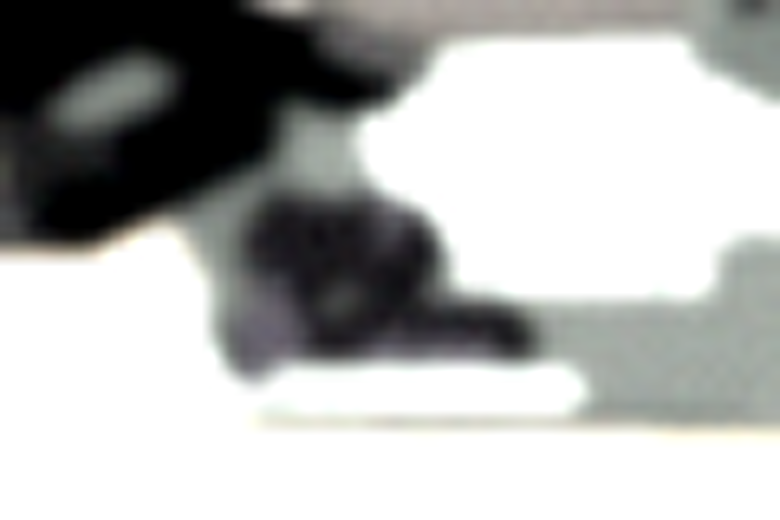

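```bash
cat > ov.py <<'E'
import sys
from plan import *
o=robot.observe();r=Ro.from_rotvec(o["tool_rot"])
M=r.as_matrix(); RT=np.c_[-M[:,1],-M[:,0],-M[:,2]]; org=r.apply([0,0,.155])+o["ee_pos"]-RT@np.array([0,0,.092])
def w(p): return RT@np.array(p)/1000+org if False else RT@(np.array(p)/1000)+org
b=robot.snapshot("scene").astype(np.float32)
for i in range(2): b+=robot.snapshot("scene")
b=np.clip((b/3-15)*1.8,0,255).astype(np.uint8)[:,:,::-1]
r0,c0,k=165,160,9
b=cv2.resize(b[r0:r0+60,c0:c0+85],None,fx=k,fy=k,interpolation=cv2.INTER_CUBIC)
e=b.copy()
def L(pts,col):
    uv=np.array([proj("scene",w(p))[0] for p in pts]); v=np.c_[(uv[:,1]-c0+.5)*k,(uv[:,0]-r0+.5)*k].astype(np.int32); cv2.polylines(e,[v],True,col,1)
L([(-84,-59,4),(84,-59,4),(84,59,4),(-84,59,4)],(0,0,255))
L([(-88,-63,26),(-46,-63,26),(-46,-63,44),(88,-63,44),(88,63,44),(-88,63,44),(-88,-21,44),(-88,-21,26)],(0,160,0))
for (x,y) in((-73,-48),(-51,-48),(-29,-48),(-73,-26),(-51,-26)):
    L([(x+11*np.cos(a),y+11*np.sin(a),18) for a in np.arange(0,6.3,.3)],(255,0,0))
cv2.imwrite("pics/%s.png"%sys.argv[1],e);cv2.imwrite("pics/%s_raw.png"%sys.argv[1],b); print(w((-84,-59,4)))
E
python3 ov.py t19
```

```text
[ 0.4323 -0.1733  0.1328]
```

View pics/t19.png

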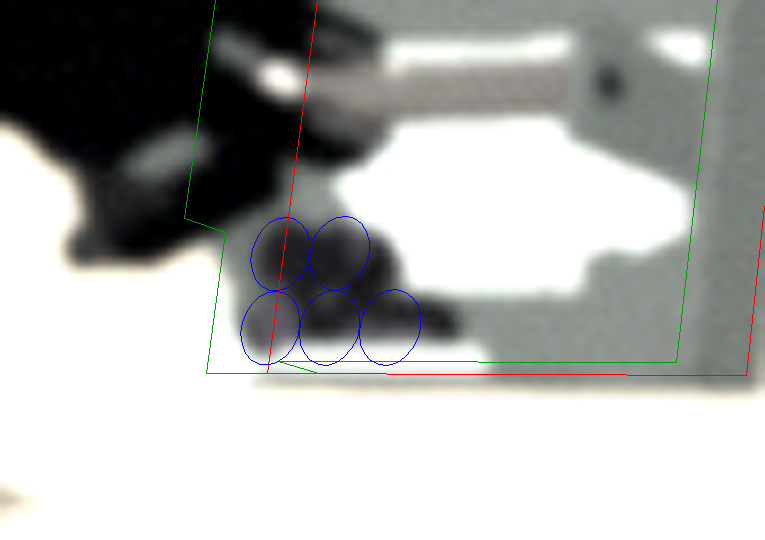

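View pics/t19_raw.png

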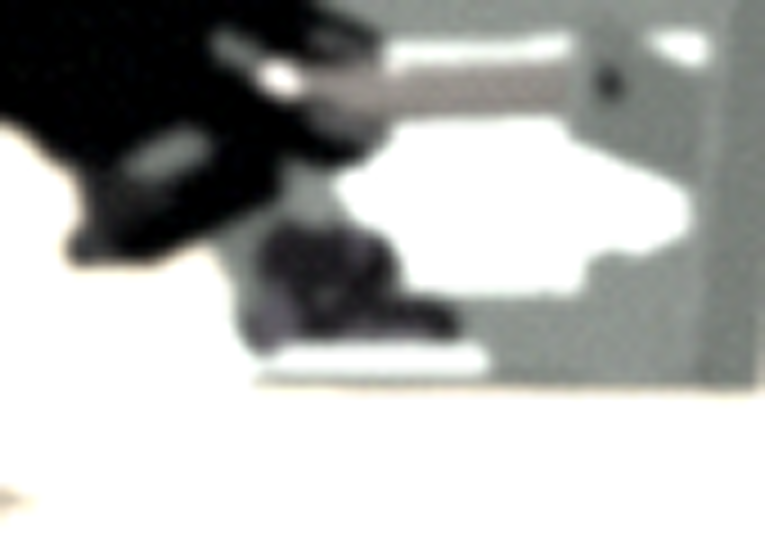

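The overlay of a tight 3+2 packing on the corner fits: two discs in the back row at about (290,260) and (350,260), and three in the front row at (270,325), (335,325) and (425,325). The third front disc looks a few mm loose, so I'll tip about 3° more to seat it and let it settle.

```bash
python3 -m crank '[[[2,2,0],[0.015,-0.015,0]],[[2,2,0],[0.015,-0.015,0]],[[2,2,0],[0.015,-0.015,0]],[[0,0,0],[0,0,0]],[[0,0,0],[0,0,0]],[[0,0,0],[0,0,0]],[[0,0,0],[0,0,0]],[[0,0,0],[0,0,0]]]'
python3 look.py t20; python3 ov.py t21
```

```text
clock: 18.1
ee_pos: [0.4227, -0.2408, 0.3836]
tool_rot: [-2.052, 1.361, 0.168]
wrist_force: [0.1, 0.2, -4.9]
grip_width: 0.0117
joints [-0.7823  0.0024  2.0142  0.6319  1.4542  0.2054] w 0.011786681668934314 [ 0.3073  0.1577 -4.6415] [-0.8221  0.327  -0.0291]
down in tote if rigid -0.45169005840263465 -0.44495022874596246 -0.7733016132655742 tilt 39.34869628287007 grasp pt [ 0.4603 -0.15    0.2638]
[ 0.4361 -0.1643  0.1315]
```

View pics/t21_raw.png

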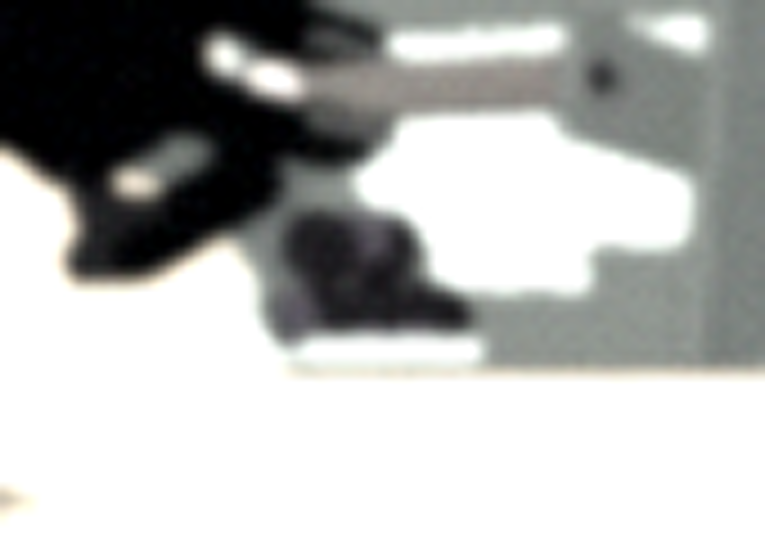

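View pics/t21.png

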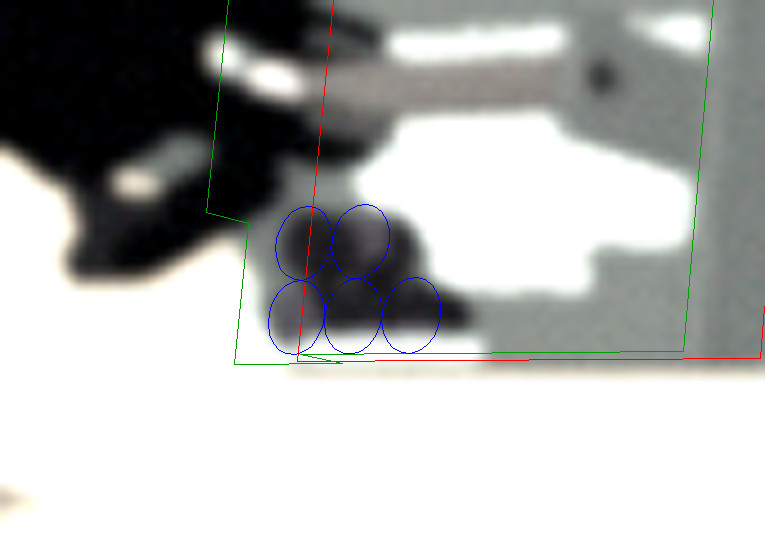

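Run:
```python
from plan import *
a=robot.snapshot("top");b=robot.snapshot("scene")
cv2.imwrite("pics/t22.png",b[:,:,::-1]);cv2.imwrite("pics/t23.png",cv2.resize(np.clip((a[190:245,290:345].astype(float)-10)*1.6,0,255).astype(np.uint8)[:,:,::-1],(550,550),interpolation=2))
f=b.astype(float)
for i in range(5): f+=robot.snapshot("scene")
f/=6; c=f[178:208,182:217,::-1]; c=np.clip((c-15)*4,0,255).astype(np.uint8)
cv2.imwrite("pics/t24.png",cv2.resize(c,(700,600),interpolation=cv2.INTER_CUBIC))
```

```text
(no output)
```

View pics/t22.png

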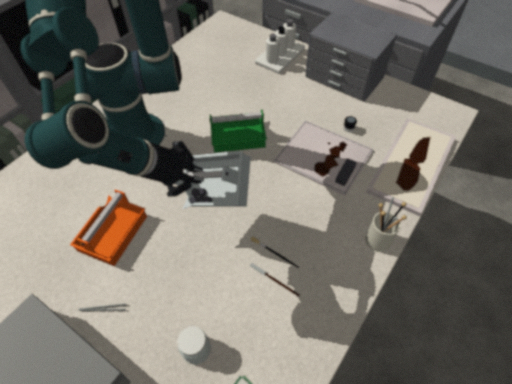

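View pics/t23.png

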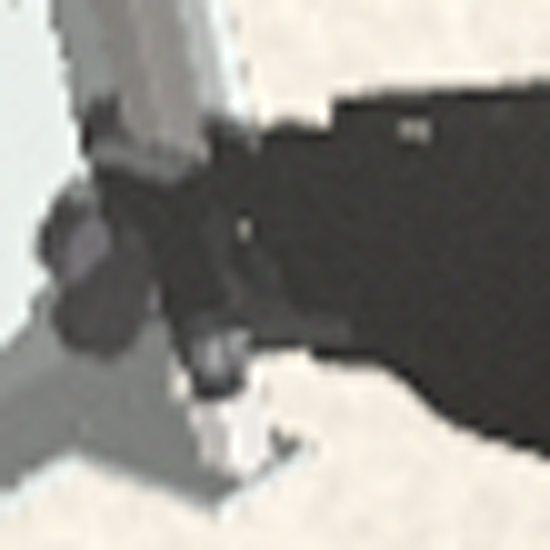

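View pics/t24.png

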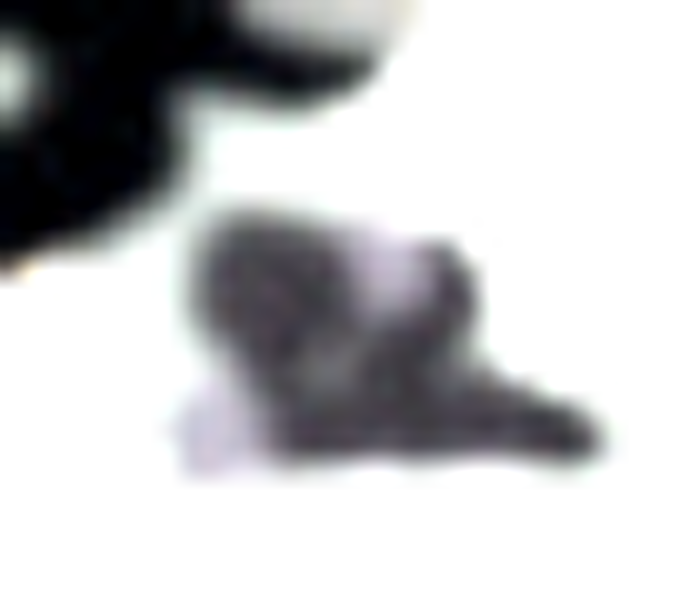

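The full scene picture shows no disc on the bench, and the block, tools and other totes are where they were. The corner crop shows a cluster 3.2 disc widths long in front (170–600) with two discs behind at (255,280) and (415,290), which makes five discs packed in the pouring corner. I'm handing in.

Run:
```python
from workcell import robot
o=robot.observe();print(o["clock"],o["grip_width"],o["wrist_force"],abs(o["qvel"]).max())
robot.hand_in()
```

```text
18.7 0.011920271148889855 [ 0.51877048  0.14065477 -4.98287753] 0.0017893032399788683
the job is handed in; nothing more can be done
```

I put the stray disc into the pale grey tote with the other four and lifted the tote by its bar with a 110 N grip. I then tipped it about 39° towards the beak corner, leaning equally to both walls, and handed in at 18.7 s while still holding it. No verdict was reported.

**Final state:** the arm was still and the wrist carried about 5 N, which fits the tote with all five discs. No disc was on the bench, and the block, tools and other totes looked unmoved.

**Disc count:** the last pictures fit five discs packed in the pouring corner, three along the wall and two behind. The middle disc of the front row was mostly hidden, so I inferred it from the length of the cluster rather than seeing it clearly.

**Checks that disagreed:**
- The two cameras placed the tote about 4–5 mm apart, so I used the average.
- The final overlay sat about 5–8 mm off the tote in the picture. This is probably grip offset and calibration error.
- The gripper read about 2 mm narrower than the true size, both on the disc and on the bar.

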